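# Thread change: red drawer home, blue drawer out

## Task

The embroidery machine is changing from red thread to blue. With the fingertips, first gently push the red drawer fully home; then put the fingertips behind the front panel of the blue drawer, which stands ajar, and gently push it all the way out to its stop. Grip and lift nothing, and leave the yellow drawer and everything else on the bench as it is.

Things in the scene. Friction and masses are not known exactly. Their poses are not given: they have to be found in the camera images.
- red_unit: thread unit with a red drawer front, fixed: grey housing 200 deep (x), 120 wide (y), 60 mm high, red square on its roof. Origin: centre of underside, 6 mm above the bench; +x to its back; the drawer slides out along -x. Behind the drawer's front is an open-topped tray, 92 mm wide inside, floor 19 mm below the panel's middle; its first 100 mm are empty, then fixed bobbins
- red_drawer (a joint): how far the red drawer is pulled out (m): 0 = fully home (panel against the housing), 0.15 = fully out at its stop. Starts 0.06 to 0.10. About 2 N of friction, light damping (6 N s/m), no spring, no catch: it stays where left. The part that is out is open from above between panel and housing. Faster than 0.4 m/s is slamming
- red_front (a point): centre of the outer (robot-side) face of the red drawer's flat, handleless front panel, 36 mm above the bench; moves with the drawer; axes as the unit's (+x into the housing). The panel is 120 mm wide (y), 54 mm high (27 mm up and down from this point), 14 mm thick (to +x); its top is 3 mm lower than the housing's
- red_spool: loose red sewing-thread spool, 32 mm diameter, 40 mm tall, standing upright on the roof of the red unit (its centre 125 to 145 mm behind the closed front's outer face). Origin at its foot. A bystander: leave it alone
- blue_unit: thread unit with a blue drawer front, fixed: grey housing 200 deep (x), 120 wide (y), 60 mm high, blue square on its roof. Origin: centre of underside, 6 mm above the bench; +x to its back; the drawer slides out along -x. Behind the drawer's front is an open-topped tray, 92 mm wide inside, floor 19 mm below the panel's middle; its first 100 mm are empty, then fixed bobbins
- blue_drawer (a joint): how far the blue drawer is pulled out (m): 0 = fully home (panel against the housing), 0.15 = fully out at its stop. Starts 0.07 to 0.10. About 2 N of friction, light damping (6 N s/m), no spring, no catch: it stays where left. The part that is out is open from above between panel and housing. Faster than 0.4 m/s is slamming
- blue_front (a point): centre of the outer (robot-side) face of the blue drawer's flat, handleless front panel, 36 mm above the bench; moves with the drawer; axes as the unit's (+x into the housing). The panel is 120 mm wide (y), 54 mm high (27 mm up and down from this point), 14 mm thick (to +x); its top is 3 mm lower than the housing's
- blue_spool: loose blue sewing-thread spool, 32 mm diameter, 40 mm tall, standing upright on the roof of the blue unit (its centre 125 to 145 mm behind the closed front's outer face). Origin at its foot. A bystander: leave it alone
- yellow_unit: thread unit with a yellow drawer front, fixed: grey housing 200 deep (x), 120 wide (y), 60 mm high, yellow square on its roof. Origin: centre of underside, 6 mm above the bench; +x to its back; the drawer slides out along -x. Behind the drawer's front is an open-topped tray, 92 mm wide inside, floor 19 mm below the panel's middle; its first 100 mm are empty, then fixed bobbins
- yellow_drawer (a joint): how far the yellow drawer is pulled out (m): 0 = fully home (panel against the housing), 0.15 = fully out at its stop. Starts 0.03 to 0.11 and must stay so. About 2 N of friction, light damping (6 N s/m), no spring, no catch: it stays where left. The part that is out is open from above between panel and housing. Faster than 0.4 m/s is slamming
- yellow_front (a point): centre of the outer (robot-side) face of the yellow drawer's flat, handleless front panel, 36 mm above the bench; moves with the drawer; axes as the unit's (+x into the housing). The panel is 120 mm wide (y), 54 mm high (27 mm up and down from this point), 14 mm thick (to +x); its top is 3 mm lower than the housing's
- yellow_spool: loose yellow sewing-thread spool, 32 mm diameter, 40 mm tall, standing upright on the roof of the yellow unit (its centre 125 to 145 mm behind the closed front's outer face). Origin at its foot. A bystander: leave it alone
- cone: loose purple thread cone, 66 mm diameter, 150 mm tall, upright at the left of the bench. Origin at its foot. A bystander
- oil: loose small white oil bottle with red cap, 40 mm diameter, 100 mm tall, at the right of the bench. Origin at its foot. A bystander
- screwdriver: loose screwdriver with a red handle lying flat at the left of the bench. Origin under its middle. A bystander
- hoop: loose blue embroidery hoop, 150 mm ring with a short steel-ended arm, 12 mm thick, lying flat at the right of the bench. Origin at the ring's centre. A bystander

How it is judged (in metres and radians):
On the way, in this order (a step that is already met when the one before it is completed fails the run):
1. the red drawer is fully home (value of joint red_drawer below 0.005 m), for 0.2 s.
2. after that, the blue drawer is fully out (value of joint blue_drawer above 0.142 m), for 0.2 s.
At the end, for the whole second after the job is handed in: The red drawer is within 5 mm of fully home, the blue drawer is out to within 8 mm of its 150 mm stop, both at rest; the yellow drawer is within 6 mm of where it stood, and every spool, the cone, bottle, screwdriver and hoop within 15 mm of where it was (value of joint red_drawer below 0.005 m and value of joint blue_drawer above 0.142 m and distance of yellow_front from where it was at the start of the episode below 0.006 m and velocity of joint red_drawer between -0.01 and 0.01 m/s and velocity of joint blue_drawer between -0.01 and 0.01 m/s and distance of each of red_spool, blue_spool, yellow_spool, cone, oil, screwdriver, hoop from where it was at the start of the episode below 0.015 m); the robot touches nothing.
It fails at once if the yellow drawer is moved more than 6 mm (distance of yellow_front from where it was at the start of the episode above 0.006 m).
It fails at once if a bystander is lifted, carried, knocked over or shoved more than 15 mm (distance of any of red_spool, blue_spool, yellow_spool, cone, oil, screwdriver, hoop from where it was at the start of the episode above 0.015 m).
It fails at once if a drawer front is pinched (fingers press on its outer and its inner half at once) ((contact force between the fingers and red_drawer_c0 above 1.5 N and contact force between the fingers and red_drawer_c1 above 1.5 N) or (contact force between the fingers and blue_drawer_c0 above 1.5 N and contact force between the fingers and blue_drawer_c1 above 1.5 N)).
It fails at once if a drawer is slammed (faster than 0.4 m/s) (velocity of joint any of red_drawer, blue_drawer below -0.4 m/s or velocity of joint any of red_drawer, blue_drawer above 0.4 m/s).
It also fails if it takes over 48 s, if anything falls off the work surface, if the arm or the gripper's body presses on something with over 40 N, if the wrist force passes 120 N, or if a joint passes its speed limit or range.

## Robot

A 6-joint arm with a two-finger parallel gripper is mounted at the origin on the work surface. World frame = base frame: x ahead of the robot, y to its left, z up, the work surface at z = 0. Lengths are in mm, angles in degrees, forces in N, time in s.
With the tool pointing down it reaches from about 325 to 925 mm from the base axis. Payload 3.1 kg.
Tool frame: the origin (TCP) lies at the very end of the fingers, on their centre line; the grasp point (between the pads) lies grasp_offset behind it (grasp_offset is the distance from the TCP to the grasp point, in mm); z points along the fingers, y is the line along which they close (so a half turn about z gives the same grasp; the last joint's range is limited). The gripper opens to 85 mm and grips with 20 to 120 N. Pads are 22 mm wide; open, the fingers measure 114 mm over their backs; the gripper's body (76 mm by 85 mm) begins 54 mm behind the grasp point. The pads swing forward as they close: fully open they stand 13 mm farther back than shut.
Start: joints at [66.91, 12.427, 92.441, -0, 75.132, -6.429], TCP at [179.18, 598.777, 231.3] pointing down, gripper open.
Joint ranges: [-157.48, 157.48], [-44.54, 120.13], [17.64, 146.25], [-64.5, 244.5], [7.68, 150.69], [-147.95, 147.95]. Speed limits (degrees/s): [159.86, 159.86, 180, 180, 180, 180].

## Interface

Orientations are given as [roll, pitch, yaw] about the fixed x, y, z axes, in that order (R = Rz(yaw) Ry(pitch) Rx(roll)).
In Python, from station import * gives the robot as it stands. Calls block until the motion is done:
- goto(position, orientation): joint-space move of the TCP to a pose.
- move_l(position, attitude=None, speed=150): straight line of the TCP; attitude=None keeps the orientation; speed is the mean speed in mm/s.
- move_j(angles): joint-space move.
- grip(opening, squeeze=None): finger opening in mm; squeeze is the grip in N (None keeps the last); returns when the fingers have stopped.
- wait(seconds).
- solve_ik(position, orientation): joint angles nearest the present ones, or None.
- get_obs(): the state.
- get_image(name): name is "scene" or "side" or "wrist"; returns the picture (384x512x3 uint8, red, green, blue); there is no depth.
- get_calibration(name): a dict with "fx", "fy", "cx", "cy" (pixels), "D" ([k1, k2, p1, p2, k3] as OpenCV has them; the pictures are not rectified), "R" (3x3) and "t" (3): a world point X has camera coordinates R X + t; the wrist camera has in their place "mount" (4x4, takes a point from camera to tool coordinates, whose origin is the TCP and whose axes are the flange's). Camera axes: x right, y down, z forward; pixel columns grow to the right and rows downward; lengths in mm; the calibration is good to about 2 mm. A picture is of the moment at which its call begins: read the wrist's pose just before it. get_calibration takes no time and is no camera call.
A pose or a line that the arm cannot do raises Unreachable and nothing moves.
- sign_off(): hands the job in; it is judged then, once.
Trained networks look in the newest picture that a camera, given by its name, has taken for a name from the list of things; names that differ only in an ending like _2 or _b are one class to them, and where a whole thing is asked for, a point or a joint stands for the part that bears it (a point fixed in the world has none). Each returns a list of dicts, best first, with "score" (0 to 1); they miss things now and then, are a little off and sometimes report something else, mostly with a low value. They report only what shows in the picture. A call takes as long as a camera call.
- spot_in(name, camera): "extent" ([centre column, centre row, width, height] in pixels, round what is visible of it).
- regions_of(name, camera): "region" (384x512 bool, what is visible of it) and "extent" ([centre column, centre row, width, height] in pixels, round what is visible of it).
The state is a dict: "t": time; "joint_pos": joint angles; "qvel": joint speeds; "effort": joint torques, N m; "tcp_pos": TCP position; "ee_rot": TCP orientation; "wrist_force": force on the tool from outside, world axes, zero at the start; "moment": the same for the moment, N m; "grip_width": finger opening in mm; "grip_force": force on a finger pad.
Only numpy, scipy, OpenCV 4.12 (cv2) and the standard library are available. Lean on these libraries where they do the work, as an engineer would, in place of code of your own. Each camera call takes 0.05 s, during which the arm holds its last target. There are 200 camera calls.

## Working session

There is one attempt and no reset: what is moved stays moved. The work goes in short steps, each a Python script; the robot and the scene stay as the last script left them, time stands still between calls to the robot, and variables do not carry over. Pictures are saved under pics/ and viewed, at most 10 in all, crops included, and the job is handed in when it is done.

```bash
mkdir -p pics; python3 - <<'E'
from station import *
import cv2,numpy as np
for c in ("scene","side"):
    im=get_image(c); cv2.imwrite(f"pics/{c}0.png",im[:,:,::-1])
    k=get_calibration(c); print(c,{a:np.round(k[a],3).tolist() for a in k})
    for n in ("red_front","blue_front","yellow_front","red_unit","blue_unit","yellow_unit","red_spool","blue_spool"):
        print(n,[(round(d["score"],2),np.round(d["extent"]).tolist()) for d in spot_in(n,c)[:2]])
o=get_obs();print(o["t"],o["ee_rot"],o["grip_width"])
E
```

```text
scene {'fx': 457.637, 'fy': 457.637, 'cx': 252.971, 'cy': 190.29, 'D': [-0.155, 0.0, 0.0, 0.0, 0.0], 'R': [[-0.8, 0.6, -0.024], [0.353, 0.438, -0.826], [-0.485, -0.669, -0.563]], 't': [486.946, -149.26, 1704.104]}
red_front [(0.67, [298.0, 229.0, 48.0, 44.0])]
blue_front [(0.93, [240.0, 182.0, 42.0, 32.0])]
yellow_front [(0.69, [259.0, 205.0, 33.0, 33.0])]
red_unit [(0.79, [268.0, 249.0, 112.0, 82.0])]
blue_unit [(0.56, [206.0, 198.0, 102.0, 66.0])]
yellow_unit [(0.92, [226.0, 223.0, 98.0, 68.0])]
red_spool [(0.63, [251.0, 248.0, 11.0, 22.0]), (0.41, [240.0, 182.0, 44.0, 35.0])]
blue_spool [(0.48, [188.0, 187.0, 10.0, 21.0]), (0.19, [268.0, 247.0, 113.0, 87.0])]
side {'fx': 381.946, 'fy': 381.946, 'cx': 256.375, 'cy': 194.498, 'D': [0.001, 0.0, 0.0, 0.0, 0.0], 'R': [[0.704, -0.71, 0.012], [-0.444, -0.454, -0.773], [0.554, 0.539, -0.635]], 't': [-435.893, 287.151, 1064.145]}
red_front [(0.77, [219.0, 171.0, 36.0, 30.0])]
blue_front [(0.75, [278.0, 212.0, 50.0, 35.0])]
yellow_front [(0.92, [253.0, 189.0, 32.0, 28.0]), (0.18, [273.0, 177.0, 71.0, 48.0])]
red_unit [(0.62, [247.0, 140.0, 2.0, 12.0]), (0.61, [239.0, 163.0, 70.0, 53.0])]
blue_unit [(0.62, [276.0, 211.0, 44.0, 38.0]), (0.56, [297.0, 197.0, 86.0, 62.0])]
yellow_unit [(0.82, [272.0, 178.0, 73.0, 53.0])]
red_spool []
blue_spool [(0.45, [312.0, 179.0, 11.0, 17.0])]
0.9 [ 1.79996137e+02 -1.00171083e-03  1.63337026e+02] 85.3430206716958
```

```bash
python3 - <<'E'
import cv2
a=cv2.imread("pics/scene0.png")[130:310,130:350]
b=cv2.imread("pics/side0.png")[110:260,180:370]
cv2.imwrite("pics/a.png",cv2.resize(a,(733,600),interpolation=2))
cv2.imwrite("pics/b.png",cv2.resize(b,(760,600),interpolation=2))
E
```

```text
(no output)
```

View pics/scene0.png

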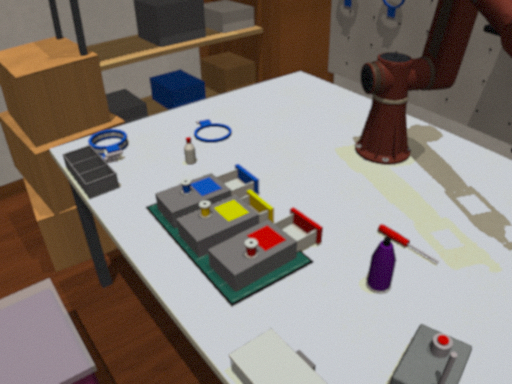

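View pics/b.png

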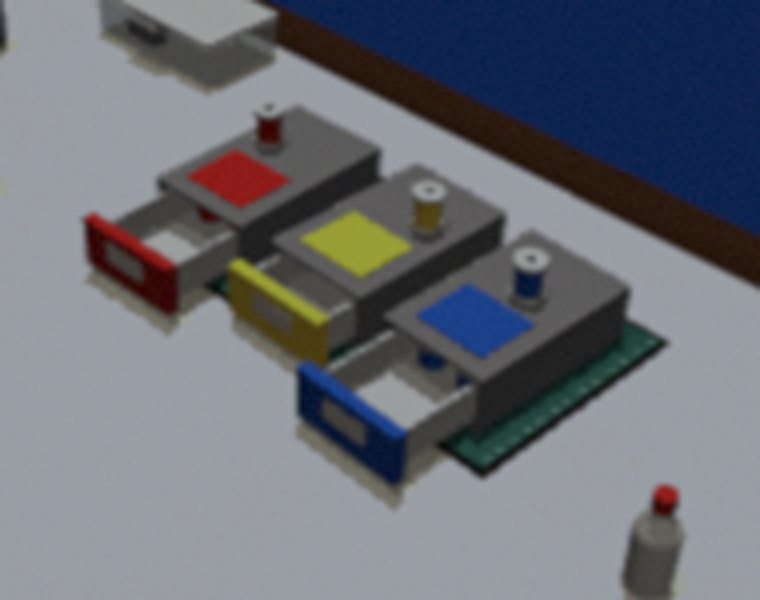

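View pics/a.png

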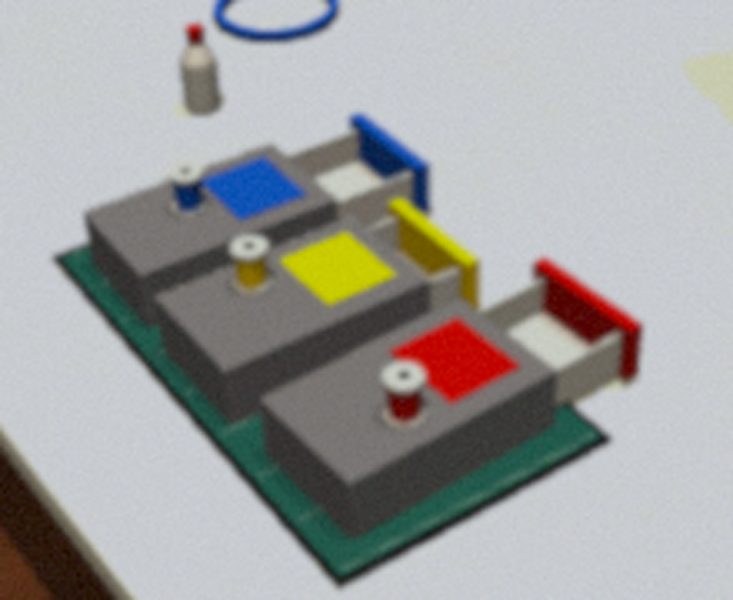

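The side crop shows the red panel's top edge from about (87,216) to (177,283), blue from (300,368) to (405,438) and yellow from (232,264) to (328,325). All three drawers are ajar. Next come rough positions, then a wrist view from above.

```bash
cat > h.py <<'E'
from station import *
import cv2,numpy as np
def ray(px,k,z,R=None,t=None):
    """pixels -> world points on plane z; R,t world->cam"""
    R=np.array(k["R"]) if R is None else R; t=np.array(k["t"]) if t is None else t
    K=np.array([[k["fx"],0,k["cx"]],[0,k["fy"],k["cy"]],[0,0,1.]])
    u=cv2.undistortPoints(np.array(px,float).reshape(-1,1,2),K,np.array(k["D"],float))[:,0]
    d=np.c_[u,np.ones(len(u))]@R; c=-R.T@t
    return c+d*((z-c[2])/d[:,2])[:,None]
E
python3 - <<'E'
from h import *
k=get_calibration("side")
for n,p in dict(red=[(87,216),(177,283)],yel=[(232,264),(328,325)],blu=[(300,368),(405,438)]).items():
    P=ray(np.array(p)/4+[180,110],k,63);d=P[1]-P[0];print(n,P.round(0).tolist(),np.linalg.norm(d),np.degrees(np.arctan2(d[1],d[0])))
k=get_calibration("scene")
for n,p in dict(red=[(541,262),(640,326)],yel=[(397,200),(476,262)],blu=[(357,117),(429,167)]).items():
    P=ray(np.array(p)/3.333+[130,130],k,63);d=P[1]-P[0];print(n,P.round(0).tolist(),np.linalg.norm(d),np.degrees(np.arctan2(d[1],d[0])))
w=get_calibration("wrist");print(w)
for yaw in (163,90,-90,0,180):
    q=solve_ik([520,20,420],[180,0,yaw]); print(yaw,None if q is None else np.round(q,1))
E
```

```text
red [[559.0, 236.0, 63.0], [550.0, 97.0, 63.0]] 139.41891613624765 -93.50564022085894
yel [[605.0, 83.0, 63.0], [604.0, -41.0, 63.0]] 123.88865503286303 -90.44366809826045
blu [[546.0, -65.0, 63.0], [545.0, -185.0, 63.0]] 120.07123137112953 -90.46384245417909
red [[561.0, 127.0, 63.0], [556.0, 244.0, 63.0]] 116.86456025681532 92.71377950090464
yel [[601.0, -27.0, 63.0], [605.0, 92.0, 63.0]] 119.2481164863595 88.35788465227726
blu [[545.0, -170.0, 63.0], [545.0, -53.0, 63.0]] 117.73500266288858 90.06775843913091
{'fx': 305.0934165963415, 'fy': 305.0934165963415, 'cx': 254.54995695518454, 'cy': 192.3515389714636, 'D': array([-0.0446472,  0.       ,  0.       ,  0.       ,  0.       ]), 'mount': array([[-2.14645101e-04, -9.47405734e-01, -3.20034886e-01,
         8.18875820e+01],
       [ 9.99999568e-01,  8.62003235e-05, -9.25873089e-04,
        -5.92705425e-01],
       [ 9.04764585e-04, -3.20034946e-01,  9.47405306e-01,
        -1.41616339e+02],
       [ 0.00000000e+00,  0.00000000e+00,  0.00000000e+00,
         1.00000000e+00]])}
163 [ -5.5  -5.7  91.7   0.   94.  -78.5]
90 [-5.5 -5.7 91.7  0.  94.  -5.5]
-90 None
0 [-5.5 -5.7 91.7 -0.  94.  84.5]
180 [ -5.5  -5.7  91.7   0.   94.  -95.5]
```

```bash
python3 - <<'E'
from h import *
from scipy.spatial.transform import Rotation as Ro
grip(0)
goto([510,35,290],[180,0,180]); wait(0.3)
o=get_obs(); im=get_image("wrist"); k=get_calibration("wrist")
T=np.eye(4);T[:3,:3]=Ro.from_euler("xyz",o["ee_rot"],degrees=True).as_matrix();T[:3,3]=o["tcp_pos"]
C=np.linalg.inv(T@k["mount"]); np.savez("w0.npz",im=im,C=C)
print(o["t"],o["tcp_pos"],o["ee_rot"],o["joint_pos"],o["grip_width"],[x for x in o if 'off' in x])
cv2.imwrite("pics/w0.png",cv2.resize(im[:,:,::-1],(800,600)))
for n in ("red_front","blue_front","yellow_front"):
    for r in regions_of(n,"wrist")[:1]:
        m=r["region"]; c=cv2.findContours(m.astype(np.uint8),0,1)[0]; c=max(c,key=cv2.contourArea)
        print(n,r["score"],np.round(r["extent"]),cv2.boxPoints(cv2.minAreaRect(c)).round(1).tolist())
E
```

```text
4.3083 [510.00106695  35.36037556 289.95955769] [ 1.79999320e+02 -4.77691996e-03 -1.79961303e+02] [-3.90401657e+00 -4.20270496e+00  1.03767800e+02  3.55353455e-04
  8.04397172e+01 -9.39427724e+01] 0.3100724015811752 []
red_front 0.71 [362. 221. 104.  78.] [[313.79998779296875, 182.0], [413.70001220703125, 179.89999389648438], [415.29998779296875, 257.20001220703125], [315.5, 259.3999938964844]]
blue_front 0.67 [140. 217. 100.  88.] [[87.0, 253.1999969482422], [90.5, 169.6999969482422], [190.5, 173.89999389648438], [187.0, 257.3999938964844]]
yellow_front 0.57 [254. 236.  92.  55.] [[206.0, 210.0], [296.0, 210.0], [296.0, 260.0], [206.0, 260.0]]
```

View pics/w0.png

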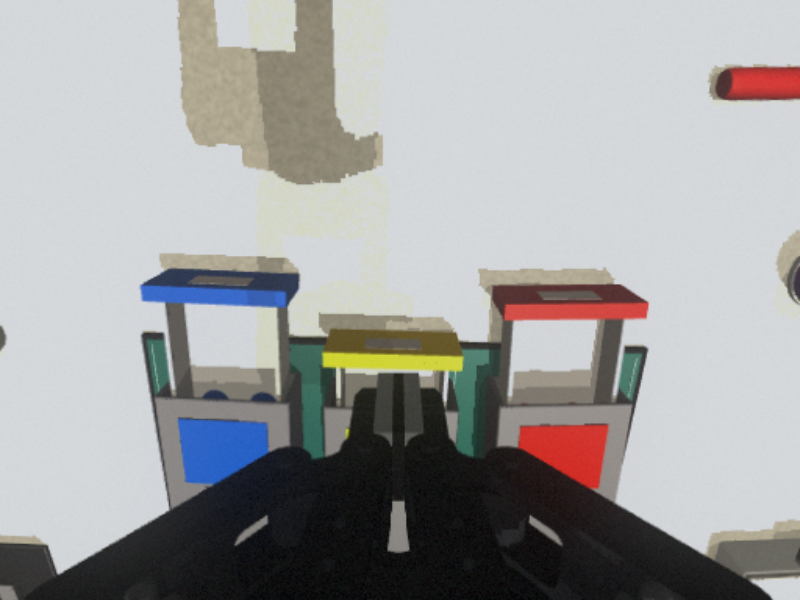

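The wrist picture shows the three panels' bright top strips: blue around (220,295), yellow around (392,362) and red around (570,310). The tray gaps behind them are open. Next I fit the strips.

```bash
python3 - <<'E'
from h import *
d=np.load("w0.npz");im=d["im"];C=d["C"];k=get_calibration("wrist")
hsv=cv2.cvtColor(im,cv2.COLOR_RGB2HSV).astype(int);v=hsv[...,2]
box=dict(blue=(86,168,196,205),red=(308,175,420,210),yellow=(203,205,300,242))
for n,(a,b,c,e) in box.items():
    s=np.zeros(v.shape,bool);s[b:e,a:c]=True
    s&=hsv[...,1]>120; t=(v[s].min()+v[s].max())/2
    t,_=cv2.threshold(v[s].astype(np.uint8),0,255,cv2.THRESH_OTSU)
    m=(s&(v>t)).astype(np.uint8);cs=max(cv2.findContours(m,0,1)[0],key=cv2.contourArea)
    P=ray(cs[:,0],k,63,C[:3,:3],C[:3,3])[:,:2].astype(np.float32)
    r=cv2.minAreaRect(P);print(n,t,np.round(r[0],1),np.round(r[1],1),round(r[2],1),cv2.boxPoints(r).round(0).tolist())
# housing front top edges (800 px scale), z=66, and roof squares
for n,p in dict(blue=[(160,399),(296,402)],red=[(497,406),(634,404)]).items():
    print(n,ray(np.array(p)/1.5625,k,66,C[:3,:3],C[:3,3]).round(0).tolist())
E
```

```text
blue 152.0 [ 548.2 -117.4] [118.7  13.7] 87.6 [[539.0, -176.0], [553.0, -177.0], [558.0, -58.0], [544.0, -58.0]]
red 161.0 [561.1 181.7] [ 12.9 118.9] 0.8 [[554.0, 241.0], [555.0, 122.0], [568.0, 122.0], [567.0, 241.0]]
yellow 154.0 [607.   29.5] [119.7  14. ] 88.2 [[598.0, -30.0], [612.0, -31.0], [616.0, 89.0], [602.0, 90.0]]
blue [[643.0, -176.0, 66.0], [645.0, -55.0, 66.0]]
red [[649.0, 122.0, 66.0], [648.0, 244.0, 66.0]]
```

```bash
cat >> h.py <<'E'
def push(x0,x1,yf,z,fstop,step):
    """advance in x until the opposing force reaches fstop"""
    s=np.sign(x1-x0)
    for x in np.append(np.arange(x0,x1,s*step),x1):
        move_l([x,yf(x),z],speed=50)
        o=get_obs(); f=-s*o["wrist_force"][0]
        if f>fstop: break
    print("stop at",np.round(o["tcp_pos"],1),"f",np.round(o["wrist_force"],1),"t",round(o["t"],1))
    return x
E
python3 - <<'E'
from h import *
A=[180,0,180]
goto([505,182,140],A)
move_l([505,182,34],speed=120); print(get_obs()["wrist_force"])
move_l([535,182,34],speed=100)
x=push(538,645,lambda x:182+.014*(x-561),34,9,3)
E
```

```text
[ 1.18715781 -0.44406702  0.07799693]
stop at [623.5 182.9  33.8] f [-12.1  -0.8   9.8] t 14.6
```

```bash
python3 - <<'E'
from h import *
A=[180,0,180]
wait(.3)
move_l([590,182,34],speed=150); move_l([570,182,150],speed=200)
move_l([600,-117,150],speed=250)
move_l([598,-118,34],speed=100); o=get_obs();print(o["wrist_force"],o["t"])
move_l([576,-118,34],speed=100)
push(572,496,lambda x:-118+.026*(555-x),34,9,3)
wait(.3)
E
```

```text
[-0.16817993  0.24764606  0.51713874] 18.6917
stop at [ 505.2 -117.2   34.8] f [12.7  1.5 -9.6] t 25.3
```

```bash
python3 - <<'E'
from h import *
from scipy.spatial.transform import Rotation as Ro
move_l([530,-117,34],speed=100); move_l([530,-117,150],speed=200); goto([510,35,290],[180,0,180]); wait(.3)
o=get_obs();im=get_image("wrist");k=get_calibration("wrist");print(o["t"])
T=np.eye(4);T[:3,:3]=Ro.from_euler("xyz",o["ee_rot"],degrees=True).as_matrix();T[:3,3]=o["tcp_pos"]
np.savez("w1.npz",im=im,C=np.linalg.inv(T@k["mount"]))
cv2.imwrite("pics/w1.png",cv2.resize(im[:,:,::-1],(800,600)))
E
```

```text
27.9333
```

View pics/w1.png

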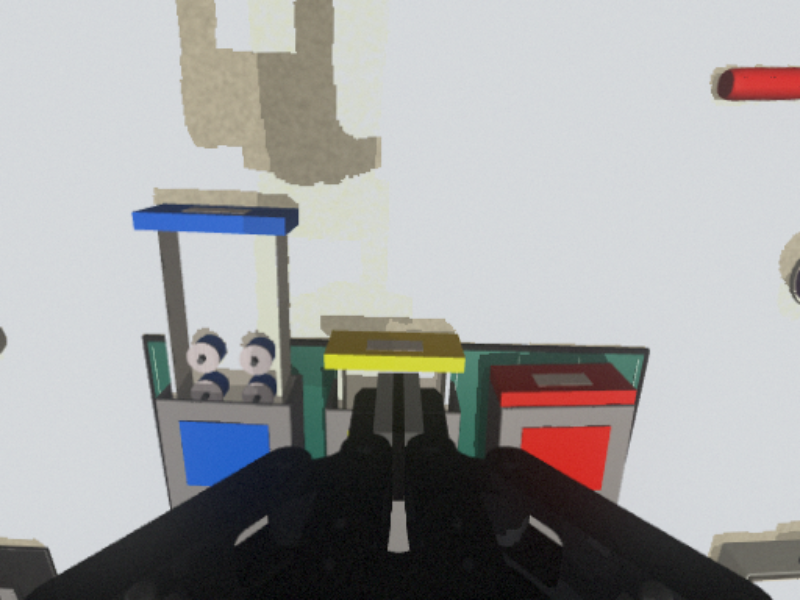

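The red panel sits flush against its housing at (562,395), and the blue panel is far out at (216,220). Yellow is where it was, near (394,362). I'll measure quickly and hand in if it is good.

```bash
python3 - <<'E'
from h import *
d=np.load("w1.npz");C=d["C"];k=get_calibration("wrist")
R=lambda p,z:ray(np.array(p)/1.5625,k,z,C[:3,:3],C[:3,3])[:,0].mean()
b=R([(160,401),(298,404)],66)-R([(136,227),(288,233)],63)
r=R([(500,408),(634,406)],66)-R([(498,404),(634,402)],63)
print("blue",b,"red",r)
if b>143 and r<5: print(sign_off())
E
```

```text
blue 151.44670403683256 red 2.2379712742972515
the job is handed in; nothing more can be done
None
```

The job is handed in: in the last wrist picture the red drawer measured about 2 mm from home and the blue about 151 mm out, at its stop. Yellow looked unmoved and nothing visible was disturbed, though the spools were out of view; I was not shown the judge's verdict.

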